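# Fit the filter under a vacuum pump's clip-on cover

### The job

The small vacuum pump on the bench has no filter in it yet. Pinch the two tabs of the clip-on cover together and lift it off without forcing it, stand the filter cartridge that fits down in the empty bay, and put the cover back fully down, level and with both tabs sprung out again so that it is locked. Leave the other cartridge, the glassware and the bottles where they stand.

Things in the scene. Friction and masses are not known exactly. Their poses are not given: they have to be found in the camera images.
- pump: Small bench vacuum pump that stands fast: white casing on a grey base, gauge, switch and knob on its front (-x). Casing 130 (x) by 190 (y) mm, flat top 78 mm above the bench; gauge and knob stand out up to 12 mm in front, two hose stubs 21 mm at the back. Origin: centre of its underside, on the bench; z up. On its top is the filter bay, empty at the start.
- bay_rim (a point): Centre of the bay's mouth, at rim height, 103 mm above the bench, above the pump's origin; axes as the pump's. The bay is a grey collar, 74 (x) by 138 (y) mm outside; mouth 59 (x) by 126 (y) mm, with a 4 mm thick inward lip along each long side, under which the cover's hooks catch. Floor 22 mm below the rim; ribs on it, 6 mm high, centre a 34 x 104 mm cartridge with about 1.3 mm play.
- cover_grip (a point): White hood clipped over the bay, open below, with a snap tab on each long side: 132 (y) by 66 (x) mm at its flange, 120 by 46 mm above it, 56 mm tall, 0.16 kg. The point is midway between the two tab pads, at their mid-height: 38 mm above the cover's foot, 18 mm below its top. z up, x from tab to tab. It stands stably on its foot on the bench, whose front edge is at x = 0.336.
- cover_flange (a point): Middle of the underside of the cover's flange, 14 mm above its foot, 24 mm under cover_grip. Fully home, this point is on bay_rim, y along y (either way round): the flange rests on the rim and the skirt below it, tapering inward, is in the mouth with about 2 mm play. The cover lifts straight up, and has room inside for a seated cartridge.
- tab_front_pad (a point): Middle of the outer face of the ribbed grey tab on the cover's -x side. The pad is upright, 34 mm wide (y), 32 mm tall, 2.5 mm thick; its lower edge is 6 mm above the bay's rim while the cover is on. The outer faces of the two pads are 62 mm apart at rest, 51 mm when both are squeezed fully in.
- tab_rear_pad (a point): The same for the tab on the cover's +x side.
- tab_front (a joint): How far the -x tab is pressed in towards the cover's middle: 0 = sprung out, 0.0055 m = fully in. Its spring takes about 3 N at first, 8 N fully in, and pushes it out when let go. The hook below it leaves the lip from about 0.0035 m; both must be in to lift the cover. Squeezed in, the cover can be put on too: let go when fully down, the hooks spring out under the lips.
- tab_rear (a joint): The same for the +x tab.
- filter_short_mid (a point): Centre of the shorter cartridge, which fits the bay: upright box with a smooth white upper frame (top 24 mm, hold it there) and a pleated lower half with a tapered foot; 34 (x) by 104 (y) by 56 mm tall, 0.12 kg. The point is 28 mm above its foot. Seated (y along y, either way round) it is 6 mm above bay_rim; the top then stands 34 mm above the rim.
- filter_long_mid (a point): Centre of the longer cartridge, meant for another pump: same section and height, 150 mm long (y), too long for the bay; it stays where it is.
- beaker_100: Bystander: clear glass beaker, open at the top, 55 mm across, 68 mm tall; the origin is the centre of its underside.
- flask_125: Bystander: clear glass conical flask, 65 mm across its foot, 108 mm tall; the origin is the centre of its underside.
- cylinder_50: Bystander: slender glass measuring cylinder, tube 26 mm across on a hexagonal foot 45 x 52 mm, 183 mm tall; the origin is the centre of its underside.
- giemsa_bottle: Bystander: small brown reagent bottle with a black screw cap, 39 mm across, 77 mm tall; the origin is the centre of its underside.
- dropper_bottle: Bystander: white squeeze dropper bottle with a pointed nozzle, 42 mm across, 143 mm tall; the origin is the centre of its underside.

How it is judged:
On the way, in this order (a step that is already met when the one before it is completed fails the run):
1. the cover is off, at least 10 cm away from its place on the bay (distance between cover_grip and bay_rim above 0.124 m), for 0.2 s.
2. the shorter cartridge stands fully down in the bay (z of filter_short_mid in the frame of bay_rim between 0.002 and 0.009 m and horizontal distance between filter_short_mid and bay_rim below 0.006 m and angle between the y axis of filter_short_mid and the y axis of bay_rim, either way round below 0.1 rad), for 0.2 s.
At the end, for the whole second after the job is handed in: The shorter cartridge stands fully down in the bay (within 3 mm of its seated height, 6 mm sideways); the cover is on over it, within 2 mm of fully down, within 6 mm and 0.1 rad of in line with the bay, level within 0.04 rad, and both tabs are sprung out to within 1.5 mm (all of step 2 and z of cover_grip in the frame of bay_rim below 0.0262 m and horizontal distance between cover_grip and bay_rim below 0.006 m and angle between the y axis of cover_grip and the y axis of bay_rim, either way round below 0.1 rad and angle between cover_grip's own z axis and vertical below 0.04 rad and value of joint each of tab_front, tab_rear below 0.0015 m); the robot touches nothing.
It fails at once if the cover is forced: pulled, pressed or knocked against the pump with more than 60 N (contact force between cover and pump above 60 N).
It fails at once if the longer cartridge is shifted by more than 25 mm (distance of filter_long_mid from where it was at the start of the episode above 0.025 m).
It fails at once if a bystander is shifted by more than 25 mm or tipped (distance of any of beaker_100, flask_125, cylinder_50, giemsa_bottle, dropper_bottle from where it was at the start of the episode above 0.025 m or angle between any of beaker_100, flask_125, cylinder_50, giemsa_bottle, dropper_bottle's own z axis and vertical above 0.3 rad).
It also fails if it takes over 69 s, if anything falls off the work surface, if the arm or the gripper's body presses on something with over 40 N, if the wrist force passes 120 N, or if a joint passes its speed limit or range.

### The arm

A 6-joint arm with a two-finger parallel gripper is mounted at the origin on a cart in front of the work surface, level with it; the furniture and walls round the work are solid. World frame = base frame: x ahead of the robot, y to its left, z up, the work surface at z = 0. Lengths are in m, angles in rad, forces in N, time in s.
With the tool pointing down it reaches from about 0.375 to 0.9 m from the base axis. Payload 3.1 kg.
Tool frame: the origin (TCP) lies at the very end of the fingers, on their centre line; the grasp point (between the pads) lies 19 mm behind it (manip.hold_point_z is the distance from the TCP to the grasp point, in m); y points along the fingers, z is the direction in which the jaws open and shut, and the axes are right-handed (so a half turn about y gives the same grasp; the last joint's range is limited). The gripper opens to 85 mm and grips with 20 to 120 N. Pads are 22 mm wide; open, the fingers measure 114 mm over their backs; the gripper's body (76 mm by 85 mm) begins 54 mm behind the grasp point. The pads swing forward as they close: fully open they stand 13 mm farther back than shut.
Start: joints at [1.117, 0.527, 1.433, -0, 1.181, -0.178], TCP at [0.17, 0.601, 0.231] pointing down, gripper open.
Joint ranges: [-3.08, 3.08], [-0.75, 2.2], [0.22, 2.44], [-1.43, 4.57], [0, 2.65], [-2.85, 2.85]. Speed limits (rad/s): [2.79, 2.79, 3.14, 3.14, 3.14, 3.14].

### API

Orientations are given as a unit quaternion [x, y, z, w].
In Python, from station import manip, eyes, workorder gives the robot as it stands. The module is installed in compiled form; this text tells all that it offers.
- The arm moves only by the shell command python3 -m jog 'ROWS' [OPENING] [FORCE]. ROWS is JSON, a list of rows, each a list of 2 entries, a list of its own where there are three numbers: the shift along the tool's x, y, z in cm, then the turn about the tool's y in rad. A call has 1 to 20 rows; each row is the pose to reach, as a shift and turn from the pose commanded when the call began, along the tool's axes at that moment; what a row does not reach only later rows make up. A row lasts 1/12 s, in which the tool goes at most 41.7 mm and 7.16 degrees, less where a joint would pass 70% of its speed; a pose out of reach is approached as far as the arm can. A call with a gripper value outside its range is refused whole. OPENING is the finger opening in cm, from 0 to 8.54, set as the call begins (- or left out, the last holds). The fingers move at their own pace and stop on an object; FORCE is the grip in N (left out, the last holds). Time passes only in rows, so rows that repeat a pose let the fingers close. It gives the time, the measured TCP pose, the force and the opening at its end, in the units of the state.
- manip.sense(): the state, without advancing time (a new reading comes with each control period).
- eyes.snapshot(name): name is "scene" or "side" or "wrist"; returns a dict with "frame" (384x512x3 uint8, red, green, blue), "vfov" (degrees; the focal length in pixels is half the picture's height over the tangent of half this angle, whatever the lens; pixels are square), "cx", "cy" (the principal point, pixels), "rvec" (rotation vector, rad) and "tvec" (3), from world to camera coordinates, as OpenCV has them. Camera axes: x right, y down, z forward; pixel columns grow to the right and rows downward; lengths in m; the calibration is good to about 2 mm. A picture is of the moment at which its call begins. There is no depth.
- workorder.sign_off(): hands the job in, once; it reports no verdict.
The state is a dict: "t": time; "q": joint angles; "qd": joint speeds; "tau": joint torques, N m; "tcp_pos": TCP position; "tool_rot": TCP orientation; "force": force on the tool from outside, world axes, zero at the start; "ft_torque": the same for the moment, N m; "finger_gap": opening from 0.0 (shut) to 1.0 (fully open).
Only numpy, scipy, OpenCV 4.12 (cv2) and the standard library are available. Lean on these libraries where they do the work, as an engineer would, in place of code of your own. Each camera call takes 0.05 s, during which the arm holds its last target. There are 200 camera calls.

## Working session

There is one attempt and no reset: what is moved stays moved. The work goes in short steps, Python scripts to look and compute and a shell command to move; the robot and the scene stay as the last step left them, time stands still between calls to the robot, and variables do not carry over. Pictures are saved under pics/ and viewed, about 8 in all and at most 12, crops included, and the job is handed in when it is done.

```bash
mkdir -p pics; cat > h.py <<'E'
import numpy as np, cv2
from station import manip, eyes, workorder
from scipy.spatial.transform import Rotation as R
def snap(n,f=None):
    s=eyes.snapshot(n)
    if f: cv2.imwrite('pics/'+f,s['frame'][:,:,::-1])
    return s
def ray(s,u,v):
    f=s['frame'].shape[0]/2/np.tan(np.radians(s['vfov'])/2)
    M=R.from_rotvec(np.ravel(s['rvec'])).as_matrix(); t=np.ravel(s['tvec'])
    return -M.T@t, M.T@np.array([(u-s['cx'])/f,(v-s['cy'])/f,1])
def onz(s,u,v,z):
    o,d=ray(s,u,v); return o+d*(z-o[2])/d[2]
def proj(s,p):
    f=s['frame'].shape[0]/2/np.tan(np.radians(s['vfov'])/2)
    c=R.from_rotvec(np.ravel(s['rvec'])).as_matrix()@np.array(p)+np.ravel(s['tvec'])
    return np.array([s['cx']+f*c[0]/c[2], s['cy']+f*c[1]/c[2]])
E
python3 - <<'E'
from h import *
import pickle
ss={n:snap(n,n+'0.png') for n in("scene","side","wrist")}
pickle.dump(ss,open('s0.pkl','wb'))
im=np.vstack([ss['scene']['frame'],]);
for n,s in ss.items(): print(n,s['vfov'],s['cx'],s['cy'],ray(s,256,192))
m=manip.sense();print(m['tcp_pos'],m['tool_rot'],R.from_quat(m['tool_rot']).as_matrix(),m['t'],manip.hold_point_z)
E
```

```text
scene 49.973716436864 255.6079018754273 187.85769402515263 (array([-0.35535522, -1.02905292,  0.91637487]), array([ 0.56008827,  0.62378413, -0.54524901]))
side 44.60279217966342 255.22573819812328 189.86370306584666 (array([0.47995734, 1.1921773 , 1.04550669]), array([ 0.00869992, -0.79348758, -0.60854362]))
wrist 64.97285020854368 255.40632262136896 192.57195152058858 (array([0.09237349, 0.62304829, 0.37387544]), array([ 0.30243785, -0.08444574, -0.94942495]))
[0.16994204 0.60088835 0.23055049] [ 0.70095612 -0.09738946  0.09702563 -0.69982986] [[ 9.62202642e-01 -7.28612556e-04  2.72333517e-01]
 [-2.72334337e-01 -1.50690732e-03  9.62201506e-01]
 [-2.90690728e-04 -9.99998599e-01 -1.64837642e-03]] 0.15 0.0187
```

View pics/scene0.png

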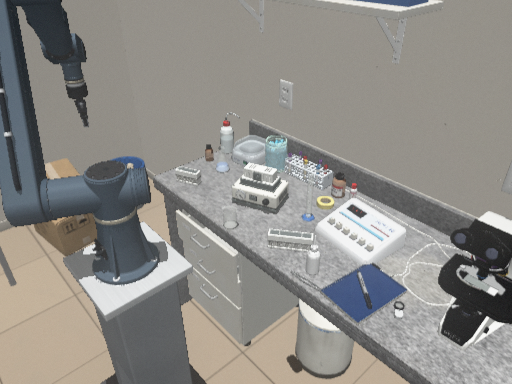

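View pics/side0.png

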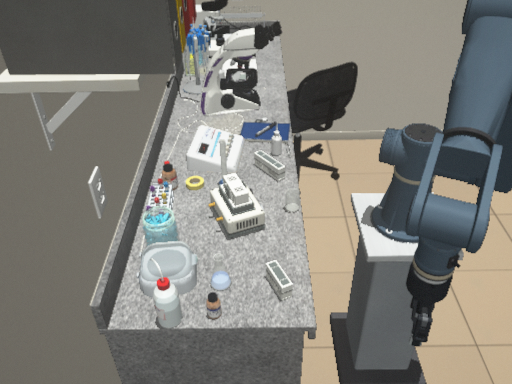

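The scene view shows the pump at (262,190), with cartridges at (188,174) and (290,240). In the side view they are at (237,205), (279,278) and (269,165). Next I'll view enlarged crops.

```bash
python3 - <<'E'
from h import *
import pickle
ss=pickle.load(open('s0.pkl','rb'))
a=ss['scene']['frame'][150:260,160:330]; b=ss['side']['frame'][140:300,190:310]
A=cv2.resize(a,None,fx=4.4,fy=4.4,interpolation=2)[:,:,::-1]; B=cv2.resize(b,None,fx=4,fy=4,interpolation=2)[:,:,::-1]
B=cv2.resize(b,None,fx=3.75,fy=3.75,interpolation=2)[:,:,::-1]
cv2.imwrite('pics/sc.png',A);cv2.imwrite('pics/sd.png',B)
for n,uv in(('side',(279,270)),('side',(269,160)),('side',(235,183)),('scene',(188,171)),('scene',(290,235)),('scene',(262,172))):
  print(n,uv,onz(ss[n],*uv,0.056 if uv[1] not in(183,172) else .145))
E
```

```text
side (279, 270) [0.42985987 0.2687825  0.056     ]
side (269, 160) [ 0.44386021 -0.29702395  0.056     ]
side (235, 183) [ 0.5608691  -0.03193652  0.145     ]
scene (188, 171) [0.42693127 0.26540354 0.056     ]
scene (290, 235) [ 0.43696896 -0.31327503  0.056     ]
scene (262, 172) [ 0.54469678 -0.06053364  0.145     ]
```

View pics/sc.png

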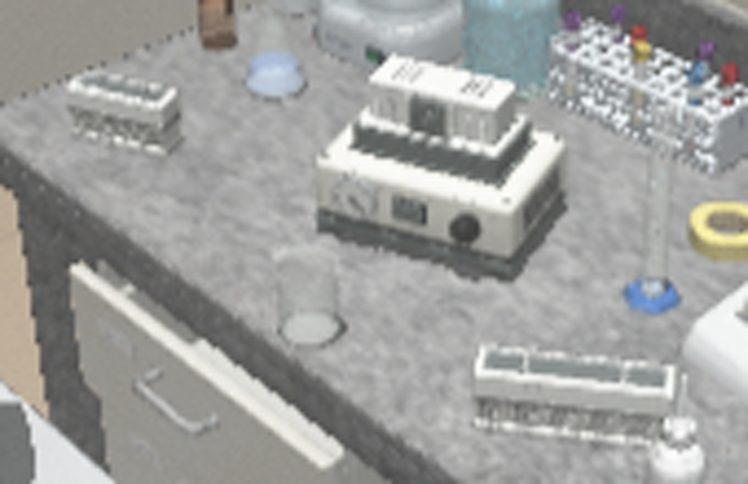

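View pics/sd.png

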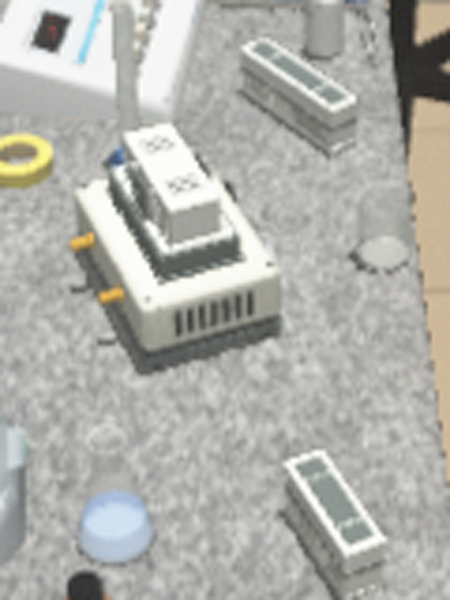

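```bash
python3 - <<'E'
from h import *
import pickle
ss=pickle.load(open('s0.pkl','rb'))
def do(n,pts,z,sc,ox,oy,lab):
  P=np.array([onz(ss[n],ox+u/sc,oy+v/sc,z)[:2] for u,v in pts]); 
  print(lab,n,P.mean(0).round(3), [np.linalg.norm(P[i]-P[i-1]).round(3) for i in range(4)])
  e=P[1]-P[0]; e2=P[2]-P[1]; print('  angs',np.degrees(np.arctan2(e[1],e[0])).round(1),np.degrees(np.arctan2(e2[1],e2[0])).round(1))
S=('side',); 
do('side',[(124,136),(170,124),(219,203),(172,220)],.145,3.75,190,140,'cover')
do('scene',[(370,83),(392,56),(518,86),(500,112)],.145,4.4,160,150,'cover')
do('side',[(78,190),(190,150),(281,285),(145,322)],.078,3.75,190,140,'pump')
do('scene',[(318,158),(375,105),(566,145),(516,200)],.078,4.4,160,150,'pump')
do('side',[(285,460),(326,450),(385,540),(345,560)],.056,3.75,190,140,'left')
do('scene',[(68,92),(83,74),(181,95),(167,117)],.056,4.4,160,150,'left')
do('side',[(241,46),(264,38),(356,97),(331,116)],.056,3.75,190,140,'right')
do('scene',[(475,368),(488,347),(680,372),(668,395)],.056,4.4,160,150,'right')
for n,uv,z in(('side',(385,255),0),('scene',(312,330),0),('side',(115,540),0),('scene',(655,298),0)):
  sc,ox,oy=(3.75,190,140) if n=='side' else (4.4,160,150)
  print(n,onz(ss[n],ox+uv[0]/sc,oy+uv[1]/sc,z))
E
```

```text
cover side [ 0.559 -0.02 ] [np.float64(0.13), np.float64(0.044), np.float64(0.125), np.float64(0.045)]
  angs -156.8 111.1
cover scene [ 0.557 -0.042] [np.float64(0.12), np.float64(0.051), np.float64(0.121), np.float64(0.046)]
  angs 27.0 -68.4
pump side [ 0.56  -0.016] [np.float64(0.195), np.float64(0.117), np.float64(0.213), np.float64(0.122)]
  angs -149.7 112.5
pump scene [ 0.555 -0.042] [np.float64(0.182), np.float64(0.102), np.float64(0.183), np.float64(0.099)]
  angs 20.2 -64.6
left side [0.43  0.283] [np.float64(0.109), np.float64(0.034), np.float64(0.1), np.float64(0.035)]
  angs -162.7 113.3
left scene [0.426 0.262] [np.float64(0.11), np.float64(0.036), np.float64(0.107), np.float64(0.041)]
  angs 33.7 -64.5
right side [ 0.443 -0.3  ] [np.float64(0.157), np.float64(0.028), np.float64(0.144), np.float64(0.042)]
  angs -148.6 128.8
right scene [ 0.443 -0.313] [np.float64(0.145), np.float64(0.028), np.float64(0.146), np.float64(0.029)]
  angs 25.4 -54.3
side [ 0.3667148  -0.07534625  0.        ]
scene [ 0.37145401 -0.0823259   0.        ]
side [0.59981137 0.2681967  0.        ]
scene [ 6.13436516e-01 -2.43414092e-01  1.11022302e-16]
```

```bash
python3 -m jog '[[[10,-4,-9],0.1],[[20,-4,-18],0.3],[[30,-4,-27],0.5],[[40,-4,-37],0.7],[[50,-4,-46],0.85],[[54.5,-4,-50],0.91],[[54.5,-4,-50],0.91],[[54.5,-4,-50],0.91],[[54.5,-4,-50],0.91],[[54.5,-4,-50],0.91],[[54.5,-4,-50],0.91],[[54.5,-4,-50],0.91],[[54.5,-4,-50],0.91],[[54.5,-4,-50],0.91],[[54.5,-4,-50],0.91],[[54.5,-4,-50],0.91],[[54.5,-4,-50],0.91],[[54.5,-4,-50],0.91],[[54.5,-4,-50],0.91],[[54.5,-4,-50],0.91]]'
python3 - <<'E'
from h import *
import pickle
s=snap('wrist','w1.png');pickle.dump(s,open('w1.pkl','wb'))
m=manip.sense();print(m['tcp_pos'],R.from_quat(m['tool_rot']).as_matrix().round(4),m['t'],m['q'],m['force'])
print(ray(s,256,192), proj(s,(0.558,-.031,.145)))
E
```

```text
t: 1.82
tcp_pos: [0.559, -0.0299, 0.2707]
tool_rot: [0.586, -0.396, 0.396, -0.586]
force: [1.4, 0.2, -0.1]
finger_gap: 0.998
[ 0.55787496 -0.02842521  0.27064888] [[ 0.3741 -0.0018  0.9274]
 [-0.9274  0.001   0.3741]
 [-0.0016 -1.     -0.0014]] 1.8667 [-2.51205224e-01  3.93641029e-01  1.55290194e+00  5.02455266e-04
  1.19707260e+00 -6.34810722e-01] [-0.92027769  0.67651159 -0.74130539]
(array([0.52923198, 0.04516947, 0.41420315]), array([ 0.11904517, -0.289229  , -0.94983278])) [253.37557415 184.62618607]
```

View pics/w1.png

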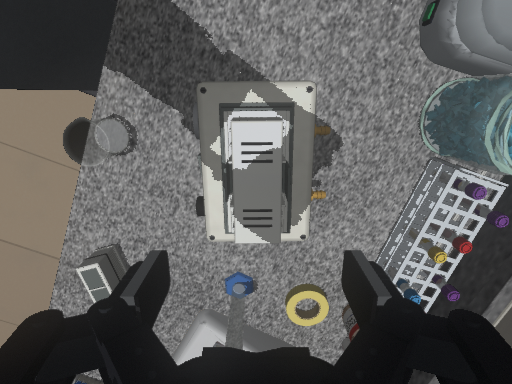

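```bash
python3 - <<'E'
import cv2
a=cv2.imread('pics/w1.png')[75:250,185:340]
cv2.imwrite('pics/w1c.png',cv2.resize(a,None,fx=3.4,fy=3.4,interpolation=cv2.INTER_CUBIC))
E
```

```text
(no output)
```

View pics/w1c.png

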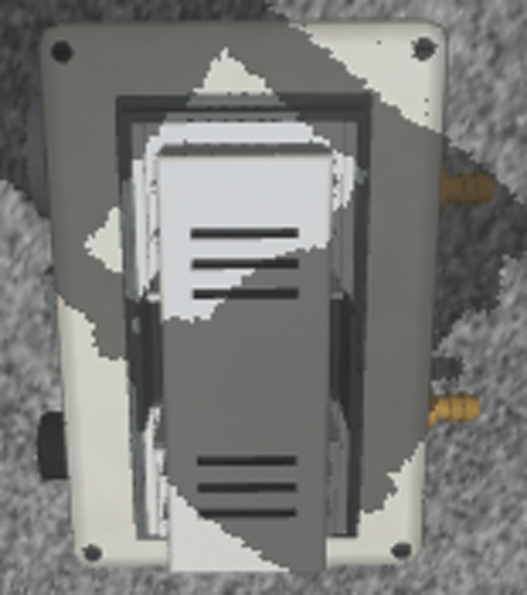

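```bash
python3 - <<'E'
from h import *
import pickle
s=pickle.load(open('w1.pkl','rb')); T=R.from_quat(manip.sense()['tool_rot']).as_matrix(); t=manip.sense()['tcp_pos']
def do(l,pts,z):
  P=np.array([onz(s,185+u/3.4,75+v/3.4,z) for u,v in pts]); c=P.mean(0)
  ax=[(P[1]-P[0]),(P[2]-P[3]),(P[0]-P[3]),(P[1]-P[2])]
  print(l,c.round(4),[ (np.linalg.norm(a).round(4),np.degrees(np.arctan2(a[1],a[0])).round(2)) for a in ax],'tool xz cm',((c-t)@T*100).round(2))
do('cover',[(160,155),(331,155),(325,571),(170,571)],.145)
do('screws',[(62,52),(424,48),(402,550),(92,552)],.078)
do('collar',[(117,97),(371,95),(356,537),(140,537)],.103)
do('slots',[(191,233),(298,233),(296,513),(200,513)],.145)
E
```

```text
cover [ 0.562  -0.0306  0.145 ] [(np.float64(0.0438), np.float64(21.87)), (np.float64(0.0454), np.float64(21.85)), (np.float64(0.1189), np.float64(111.89)), (np.float64(0.1189), np.float64(112.64))] tool xz cm [ 0.38 12.56  0.32]
screws [ 0.5623 -0.0312  0.078 ] [(np.float64(0.1124), np.float64(22.47)), (np.float64(0.1126), np.float64(22.26)), (np.float64(0.172), np.float64(112.39)), (np.float64(0.1725), np.float64(112.47))] tool xz cm [ 0.45 19.26  0.33]
collar [ 0.5615 -0.0289  0.103 ] [(np.float64(0.074), np.float64(22.31)), (np.float64(0.0723), np.float64(21.85)), (np.float64(0.1413), np.float64(112.84)), (np.float64(0.1419), np.float64(112.16))] tool xz cm [ 0.2  16.76  0.34]
slots [ 0.5622 -0.0313  0.145 ] [(np.float64(0.0281), np.float64(21.87)), (np.float64(0.0276), np.float64(21.85)), (np.float64(0.0804), np.float64(112.87)), (np.float64(0.0804), np.float64(112.5))] tool xz cm [ 0.45 12.56  0.31]
```

The near view shows the cover top at crop corners (160,155)–(325,571), measuring 45 x 119 mm. The screw and collar centres agree with it to within 2 mm, at (0.562, -0.031) with yaw 22.2°. I'll descend to the tab pads and squeeze.

```bash
python3 -m jog '[[[0.4,3,0.3],0],[[0.4,6,0.3],0],[[0.4,9,0.3],0],[[0.4,12,0.3],0],[[0.4,14,0.3],0],[[0.4,15,0.3],0],[[0.4,16,0.3],0],[[0.4,16.2,0.3],0],[[0.4,16.2,0.3],0],[[0.4,16.2,0.3],0]]' 8.54 30
python3 - <<'E'
from h import *
s=manip.sense();print(s['tcp_pos'],s['force'])
E
python3 -m jog '[[[0,0,0],0],[[0,0,0],0],[[0,0,0],0],[[0,0,0],0],[[0,0,0],0],[[0,0,0],0],[[0,0,0],0],[[0,0,0],0],[[0,0,0],0],[[0,0,0],0]]' 4.0 30
python3 - <<'E'
from h import *
s=manip.sense();print(s['tcp_pos'],s['force'],s['ft_torque'],s['finger_gap']*85.4)
snap('wrist','w2.png');snap('side','sd2.png')
a=cv2.imread('pics/w2.png');b=cv2.imread('pics/sd2.png')[150:260,190:300]
cv2.imwrite('pics/m2.png',np.hstack([a[0:384,100:420],cv2.resize(b,(384,384),interpolation=2)]))
E
```

```text
t: 2.7
tcp_pos: [0.5635, -0.0306, 0.1104]
tool_rot: [-0.586, 0.394, -0.396, 0.587]
force: [-0.0, 0.2, 0.0]
finger_gap: 0.997
[ 0.56346834 -0.03061635  0.11042488] [-0.00429747  0.22348654  0.04829579]
t: 3.53
tcp_pos: [0.5626, -0.0312, 0.1113]
tool_rot: [0.587, -0.395, 0.395, -0.586]
force: [-3.8, -0.6, 10.6]
finger_gap: 0.573
[ 0.56259325 -0.03115712  0.11131966] [-3.75438887 -0.57982554 10.64879494] [-0.15169534  0.63243963 -0.01477268] 48.92815282804734
```

View pics/m2.png

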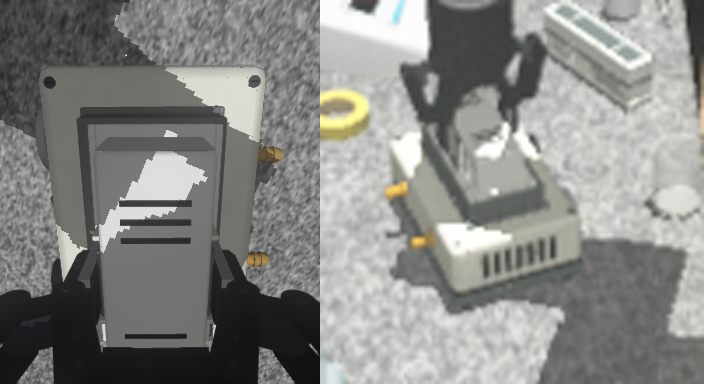

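The fingers rest on the tabs with a gap of about 49–51 mm, so they look fully in. I'll lift gently and check the force.

```bash
python3 -m jog '[[[0,-0.15,0],0],[[0,-0.3,0],0],[[0,-0.45,0],0],[[0,-0.6,0],0],[[0,-0.7,0],0],[[0,-0.7,0],0]]'

```

```text
t: 4.13
tcp_pos: [0.5629, -0.0307, 0.1163]
tool_rot: [-0.586, 0.395, -0.395, 0.586]
force: [-0.3, -0.5, -2.2]
finger_gap: 0.565
```

```bash
python3 -m jog '[[[0,-1,0],0],[[0,-2.5,0],0],[[0,-4,0],0],[[-1,-5,0.2],0],[[-4,-5,0.8],0],[[-8,-5,1.5],0],[[-12,-5,2.2],0],[[-16,-5,3],0],[[-18.5,-5,3.4],0],[[-19.2,-4,3.5],0],[[-19.2,-1,3.5],0],[[-19.2,2,3.5],0],[[-19.2,5,3.5],0],[[-19.2,7,3.5],0],[[-19.2,8.2,3.5],0],[[-19.2,8.7,3.5],0],[[-19.2,8.7,3.5],0]]'
python3 - <<'E'
from h import *
s=manip.sense();print(s['tcp_pos'],s['force'],s['t'])
snap('wrist','w3.png');snap('scene','sc3.png');snap('side','sd3.png')
a=cv2.imread('pics/sd3.png')[190:310,190:310];b=cv2.imread('pics/sc3.png')[130:230,160:310]
cv2.imwrite('pics/m3.png',np.hstack([cv2.resize(a,(400,400),interpolation=2),cv2.resize(b,(390,400),interpolation=2)]))
E
```

```text
t: 5.55
tcp_pos: [0.5227, 0.1602, 0.0285]
tool_rot: [0.587, -0.396, 0.395, -0.586]
force: [-0.0, 0.0, -1.8]
finger_gap: 0.568
[0.52266647 0.16017071 0.02849637] [-0.04886267  0.0124133  -1.83170684] 5.55
```

View pics/m3.png

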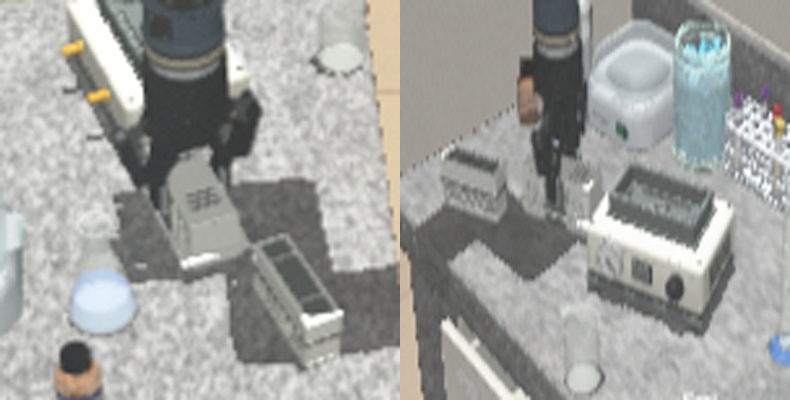

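The cover is in hand over the free spot, level and clear of the filter and the pump. The bay is open. I'll lower the last few millimetres and let go.

```bash
python3 -m jog '[[[0,0.15,0],0],[[0,0.3,0],0],[[0,0.45,0],0],[[0,0.5,0],0],[[0,0.55,0],0],[[0,0.6,0],0],[[0,0.65,0],0],[[0,0.65,0],0]]'

```

```text
t: 6.37
tcp_pos: [0.5229, 0.1604, 0.0227]
tool_rot: [0.586, -0.395, 0.395, -0.586]
force: [-0.4, 0.4, -1.4]
finger_gap: 0.568
```

```bash
python3 -m jog '[[[0,0.1,0],0],[[0,0.15,0],0],[[0,0.2,0],0],[[0,0.25,0],0],[[0,0.25,0],0]]'

```

```text
t: 6.78
tcp_pos: [0.5231, 0.1604, 0.0222]
tool_rot: [-0.586, 0.395, -0.395, 0.587]
force: [-3.7, 0.4, 12.0]
finger_gap: 0.571
```

```bash
python3 -m jog '[[[0,0,0],0],[[0,0,0],0],[[0,0,0],0],[[0,0,0],0],[[0,-1,0],0],[[0,-3,0],0],[[0,-7,0],0],[[0,-11,0],0],[[-3,-14,-1],0],[[-7,-16,-2],0],[[-11,-17,-4],0],[[-14,-17,-4.6],0],[[-14,-17,-4.6],0],[[-14,-17,-4.6],0],[[-14,-17,-4.6],0]]' 8.54
python3 - <<'E'
from h import *
import pickle
s=manip.sense();print(s['tcp_pos'],s['force'],s['t'])
s=snap('wrist','w4.png');pickle.dump(s,open('w4.pkl','wb')); print(proj(s,(.428,.272,.056)))
cv2.imwrite('pics/w4c.png',cv2.resize(cv2.imread('pics/w4.png')[20:310,100:480],None,fx=2,fy=2,interpolation=2))
E
```

```text
t: 8.03
tcp_pos: [0.4281, 0.2729, 0.1907]
tool_rot: [-0.586, 0.394, -0.395, 0.587]
force: [-0.3, 0.4, 0.6]
finger_gap: 0.997
[0.42805872 0.27289182 0.19070993] [-0.27443847  0.41334158  0.57658236] 8.0333
[254.14314848 181.93792975]
```

View pics/w4c.png

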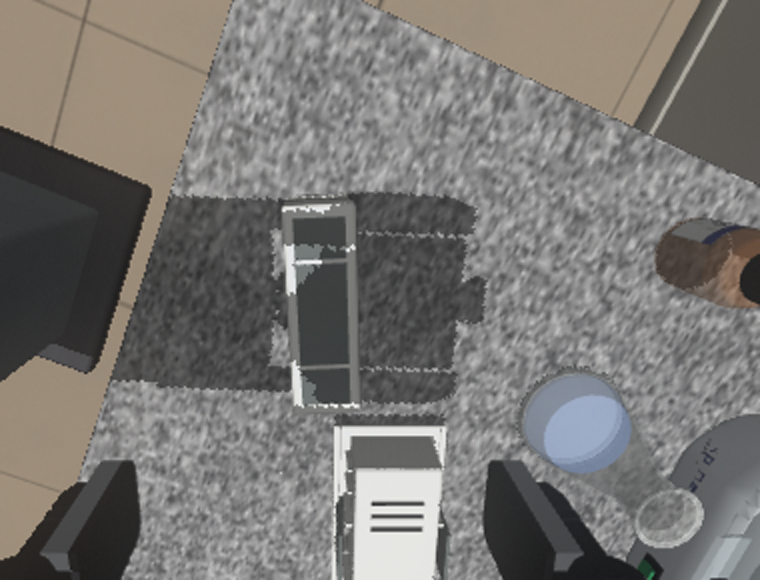

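The cover stands upright on the bench. The filter top has crop corners at (283,207), (352,200), (359,403) and (294,407).

```bash
python3 - <<'E'
from h import *
import pickle
s=pickle.load(open('w4.pkl','rb')); T=R.from_quat(manip.sense()['tool_rot']).as_matrix(); t=manip.sense()['tcp_pos']
def do(l,pts,z):
  P=np.array([onz(s,100+u/2,20+v/2,z) for u,v in pts]); c=P.mean(0)
  ax=[(P[1]-P[0]),(P[2]-P[3]),(P[0]-P[3]),(P[1]-P[2])]
  print(l,c.round(4),[ (np.linalg.norm(a).round(4),np.degrees(np.arctan2(a[1],a[0])).round(2)) for a in ax],'tool cm',((c-t)@T*100).round(2))
do('filter',[(283,207),(352,200),(359,403),(294,407)],.056)
# flange corners of cover standing on bench
print(onz(s,100+333/2,20+427/2,.016),onz(s,100+446/2,20+427/2,.016))
print(onz(s,100+354/2,20+467/2,.056),onz(s,100+441/2,20+468/2,.056)); print(T[:,2])
E
```

```text
filter [0.4315 0.281  0.056 ] [(np.float64(0.0312), np.float64(27.79)), (np.float64(0.0327), np.float64(25.92)), (np.float64(0.0986), np.float64(114.52)), (np.float64(0.0996), np.float64(115.39))] tool cm [-0.69 13.44  0.59]
[0.46917005 0.20852906 0.016     ] [0.53017277 0.23326408 0.016     ]
[0.47924635 0.2089615  0.056     ] [0.52154416 0.22546717 0.056     ]
[9.26915049e-01 3.75270691e-01 6.32979370e-04]
```

```bash
python3 -m jog '[[[-0.7,3,0.6],-0.055],[[-0.7,6,0.6],-0.055],[[-0.7,9,0.6],-0.055],[[-0.7,12,0.6],-0.055],[[-0.7,14.5,0.6],-0.055],[[-0.7,16,0.6],-0.055],[[-0.7,16.3,0.6],-0.055],[[-0.7,16.3,0.6],-0.055],[[-0.7,16.3,0.6],-0.055]]'
python3 -m jog '[[[0,0,0],0],[[0,0,0],0],[[0,0,0],0],[[0,0,0],0],[[0,0,0],0],[[0,0,0],0],[[0,0,0],0],[[0,0,0],0],[[0,0,0],0],[[0,0,0],0]]' 2.0 40

```

```text
t: 8.83
tcp_pos: [0.4319, 0.281, 0.0275]
tool_rot: [-0.597, 0.379, -0.379, 0.597]
force: [-0.9, -0.3, -0.3]
finger_gap: 0.995
t: 9.67
tcp_pos: [0.4311, 0.2818, 0.0282]
tool_rot: [-0.597, 0.378, -0.379, 0.597]
force: [-0.4, -0.5, 6.7]
finger_gap: 0.394
```

```bash
python3 -m jog '[[[0,-1,0],0],[[0,-4,0],0],[[0,-8,0],0],[[0,-12,0],0],[[1,-14.5,0],0],[[4,-14.5,-0.2],0.01],[[8,-14.5,-0.4],0.02],[[12,-14.5,-0.5],0.03],[[16,-14.5,-0.7],0.04],[[20,-14.5,-0.9],0.05],[[24,-14.5,-1],0.05],[[28,-14.5,-1.2],0.05],[[31,-14.5,-1.4],0.05],[[33.3,-14.5,-1.45],0.05],[[33.9,-14.5,-1.45],0.05],[[33.9,-14.5,-1.45],0.05],[[33.9,-14.5,-1.45],0.05],[[33.9,-14.5,-1.45],0.05]]'
python3 - <<'E'
from h import *
import pickle
m=manip.sense();print(m['tcp_pos'],m['force'],m['t'],R.from_quat(m['tool_rot']).as_matrix().round(4))
s=snap('wrist','w5.png');pickle.dump(s,open('w5.pkl','wb')); 
cv2.imwrite('pics/w5c.png',cv2.resize(cv2.imread('pics/w5.png')[40:320,150:380],None,fx=2.1,fy=2.1,interpolation=2))
E
```

```text
t: 11.17
tcp_pos: [0.5607, -0.0297, 0.1722]
tool_rot: [0.588, -0.394, 0.393, -0.588]
force: [-0.1, 0.9, -0.4]
finger_gap: 0.39
[ 0.5607409  -0.02974482  0.17218493] [-0.07538467  0.86845753 -0.35494216] 11.1667 [[ 3.813e-01 -1.800e-03  9.244e-01]
 [-9.244e-01  9.000e-04  3.813e-01]
 [-1.600e-03 -1.000e+00 -1.300e-03]]
```

View pics/w5c.png

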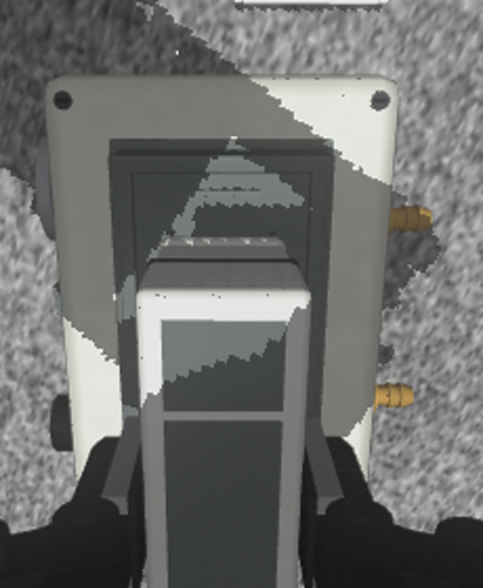

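```bash
python3 - <<'E'
from h import *
import pickle
s=pickle.load(open('w5.pkl','rb')); T=R.from_quat(manip.sense()['tool_rot']).as_matrix(); t=manip.sense()['tcp_pos']
def do(l,pts,z):
  P=np.array([onz(s,150+u/2.1,40+v/2.1,z) for u,v in pts]); print(l,((P-t)@T*1000).round(1).tolist(),P.round(4).tolist())
do('filt end top (want x -52, z+-17)',[(139,291),(308,291)],.200)
do('filt end, side lines',[(148,540),(300,540)],.200)
do('collar corners (want -69, +-37)',[(109,140),(334,139)],.103)
do('collar sides',[(121,430),(319,430)],.103)
do('screws',[(62,99),(380,100)],.078)
P=t+T@np.array([0,0,0]);c=np.array([.5621,-.0311,.103]);print('bay in tool',((c-t)@T*1000).round(1))
E
```

```text
filt end top (want x -52, z+-17) [[-48.2, -27.6, -15.3], [-48.2, -27.7, 16.7]] [[0.5284, 0.0091, 0.2], [0.558, 0.0213, 0.2]]
filt end, side lines [[7.9, -27.7, -15.7], [7.9, -27.8, 17.4]] [[0.5495, -0.0429, 0.2], [0.58, -0.0303, 0.2]]
collar corners (want -69, +-37) [[-71.6, 69.4, -35.9], [-71.9, 69.3, 36.8]] [[0.5002, 0.0229, 0.103], [0.5674, 0.051, 0.103]]
collar sides [[33.1, 69.3, -37.3], [33.1, 69.2, 37.0]] [[0.539, -0.0744, 0.103], [0.6077, -0.0461, 0.103]]
screws [[-84.6, 94.4, -56.0], [-84.2, 94.3, 56.7]] [[0.4767, 0.0272, 0.078], [0.581, 0.0699, 0.078]]
bay in tool [ 1.9 69.3  0.6]
```

```bash
python3 -m jog '[[[0.08,1,0],0],[[0.08,2.5,0],0],[[0.08,4,0],0],[[0.08,4.4,0],0],[[0.08,4.8,0],0],[[0.08,5.1,0],0],[[0.08,5.4,0],0],[[0.08,5.4,0],0]]'
python3 -m jog '[[[0,0.15,0],0],[[0,0.3,0],0],[[0,0.45,0],0],[[0,0.6,0],0],[[0,0.7,0],0],[[0,0.7,0],0]]'

```

```text
t: 11.88
tcp_pos: [0.5623, -0.0319, 0.1182]
tool_rot: [0.587, -0.394, 0.394, -0.587]
force: [0.9, -0.3, -0.0]
finger_gap: 0.391
t: 12.38
tcp_pos: [0.5621, -0.0312, 0.113]
tool_rot: [-0.587, 0.394, -0.394, 0.588]
force: [-2.8, 2.8, 10.1]
finger_gap: 0.391
```

```bash
python3 -m jog '[[[-0.05,0,-0.03],0],[[-0.1,0,-0.05],0],[[-0.1,0.1,-0.05],0],[[-0.1,0.2,-0.05],0],[[-0.1,0.2,-0.05],0]]'

```

```text
t: 12.8
tcp_pos: [0.5615, -0.0303, 0.1114]
tool_rot: [-0.587, 0.394, -0.394, 0.588]
force: [-2.5, 5.1, 11.0]
finger_gap: 0.395
```

```bash
python3 -m jog '[[[-0.05,0,-0.03],0],[[-0.1,0,-0.05],0],[[-0.1,0.1,-0.05],0],[[-0.1,0.2,-0.05],0],[[-0.1,0.2,-0.05],0]]'

```

```text
t: 13.22
tcp_pos: [0.5619, -0.0304, 0.1103]
tool_rot: [-0.587, 0.392, -0.395, 0.588]
force: [-2.7, 2.3, 15.0]
finger_gap: 0.389
```

```bash
python3 -m jog '[[[-0.03,0.1,0],0],[[-0.03,0.2,0],0],[[-0.03,0.3,0],0],[[-0.03,0.3,0],0]]'

```

```text
t: 13.55
tcp_pos: [0.5622, -0.0306, 0.1099]
tool_rot: [-0.587, 0.392, -0.395, 0.588]
force: [-5.7, 1.7, 31.3]
finger_gap: 0.388
```

```bash
python3 -m jog '[[[0,-0.4,0],0],[[0,-0.4,0],0],[[0,-0.4,0],0]]'
python3 -m jog '[[[0,0,0],0],[[0,0,0],0],[[0,0,0],0],[[0,0,0],0],[[0,0,0],0],[[0,-2,0],0],[[0,-5,0],0],[[0,-8,0],0],[[0,-11,0],0],[[0,-14,0],0],[[0,-14,0],0],[[0,-14,0],0],[[0,-14,0],0]]' 8.54
python3 - <<'E'
from h import *
import pickle
m=manip.sense();print(m['tcp_pos'],m['force'],m['t'],R.from_quat(m['tool_rot']).as_matrix().round(4))
s=snap('wrist','w6.png');pickle.dump(s,open('w6.pkl','wb')); 
cv2.imwrite('pics/w6c.png',cv2.resize(cv2.imread('pics/w6.png')[70:260,180:340],None,fx=3.1,fy=3.1,interpolation=2))
E
```

```text
t: 13.8
tcp_pos: [0.5617, -0.0307, 0.11]
tool_rot: [-0.587, 0.393, -0.395, 0.588]
force: [-1.7, 0.3, 13.5]
finger_gap: 0.393
t: 14.88
tcp_pos: [0.5598, -0.0301, 0.2477]
tool_rot: [0.588, -0.394, 0.393, -0.587]
force: [0.8, -0.8, 0.1]
finger_gap: 1.001
[ 0.55984601 -0.03011748  0.24766492] [ 0.84872732 -0.76723145  0.06812447] 14.8833 [[ 3.802e-01 -1.300e-03  9.249e-01]
 [-9.249e-01  3.000e-04  3.802e-01]
 [-8.000e-04 -1.000e+00 -1.100e-03]]
```

View pics/w6c.png

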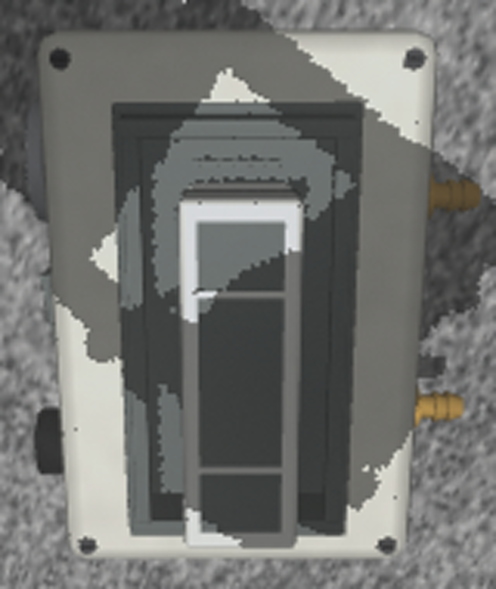

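```bash
python3 - <<'E'
from h import *
import pickle
s=pickle.load(open('w6.pkl','rb')); m=manip.sense();T=R.from_quat(m['tool_rot']).as_matrix(); t=m['tcp_pos']
def do(l,pts,z):
  P=np.array([onz(s,180+u/3.1,70+v/3.1,z) for u,v in pts]); c=P.mean(0)
  ax=[(P[1]-P[0]),(P[2]-P[3]),(P[0]-P[3]),(P[1]-P[2])]
  print(l,z,c.round(4),[ (np.linalg.norm(a).round(4),np.degrees(np.arctan2(a[1],a[0])).round(2)) for a in ax],'tool cm',((c-t)@T*100).round(2))
for z in(.131,.137,.143): do('filt',[(180,199),(302,197),(297,546),(185,546)],z)
do('screws',[(60,58),(413,58),(387,545),(88,545)],.078)
do('collar',[(112,102),(363,100),(344,534),(131,534)],.103)
E
```

```text
filt 0.131 [ 0.5647 -0.0349  0.131 ] [(np.float64(0.0336), np.float64(23.29)), (np.float64(0.0349), np.float64(22.35)), (np.float64(0.107), np.float64(112.16)), (np.float64(0.1076), np.float64(112.84))] tool cm [ 0.67 11.6   0.32]
filt 0.137 [ 0.5639 -0.0331  0.137 ] [(np.float64(0.0328), np.float64(23.29)), (np.float64(0.0341), np.float64(22.35)), (np.float64(0.1045), np.float64(112.16)), (np.float64(0.1051), np.float64(112.84))] tool cm [ 0.47 11.    0.32]
filt 0.143 [ 0.5631 -0.0313  0.143 ] [(np.float64(0.0321), np.float64(23.29)), (np.float64(0.0333), np.float64(22.35)), (np.float64(0.1021), np.float64(112.16)), (np.float64(0.1026), np.float64(112.84))] tool cm [ 0.27 10.4   0.31]
screws 0.078 [ 0.5621 -0.0312  0.078 ] [(np.float64(0.1118), np.float64(22.36)), (np.float64(0.1121), np.float64(22.35)), (np.float64(0.1726), np.float64(112.49)), (np.float64(0.1726), np.float64(112.58))] tool cm [ 0.23 16.9   0.24]
collar 0.103 [ 0.5611 -0.0287  0.103 ] [(np.float64(0.0742), np.float64(22.79)), (np.float64(0.0732), np.float64(22.35)), (np.float64(0.1423), np.float64(112.64)), (np.float64(0.1429), np.float64(112.23))] tool cm [-0.04 14.4   0.24]
```

The filter looks seated: its size is correct at the seated height and its yaw matches, but it reads about 2 mm off centre. I'll check its height at both ends by touching it with closed fingertips.

```bash
python3 -m jog '[[[-2,2,0.25],0],[[-4.4,4,0.25],0],[[-4.4,7,0.25],0],[[-4.4,9,0.25],0],[[-4.4,9.5,0.25],0],[[-4.4,9.5,0.25],0],[[-4.4,9.5,0.25],0],[[-4.4,10,0.25],0],[[-4.4,10.4,0.25],0],[[-4.4,10.6,0.25],0],[[-4.4,10.8,0.25],0],[[-4.4,11,0.25],0],[[-4.4,11.2,0.25],0],[[-4.4,11.3,0.25],0],[[-4.4,11.3,0.25],0]]' 0 20
python3 -m jog '[[[0,-1.5,0],0],[[3,-1.5,0],0],[[6,-1.5,0],0],[[9.2,-1.5,0],0],[[9.2,-1.2,0],0],[[9.2,-0.8,0],0],[[9.2,-0.5,0],0],[[9.2,-0.3,0],0],[[9.2,-0.1,0],0],[[9.2,0,0],0],[[9.2,0,0],0]]'

```

```text
t: 16.18
tcp_pos: [0.5468, 0.0115, 0.1371]
tool_rot: [-0.587, 0.393, -0.394, 0.588]
force: [-1.8, 0.9, 9.8]
finger_gap: -0.001
t: 17.1
tcp_pos: [0.5826, -0.0732, 0.1395]
tool_rot: [-0.587, 0.391, -0.395, 0.588]
force: [-3.5, 0.4, 20.8]
finger_gap: 0.0
```

The near end is at 137.1 mm but the far end is at 139.5 mm, so the far foot is riding on a rib. That fits the 2 mm offset toward tool +x. I'll press there and drag it toward -x.

```bash
python3 -m jog '[[[-0.1,0.05,0],0],[[-0.2,0.05,0],0],[[-0.3,0.05,0],0],[[-0.4,0.05,0],0],[[-0.5,0.05,0],0],[[-0.5,0.05,0],0]]'

```

```text
t: 17.6
tcp_pos: [0.5834, -0.0721, 0.1397]
tool_rot: [0.588, -0.387, 0.398, -0.588]
force: [-1.4, -8.0, 20.0]
finger_gap: -0.0
```

```bash
python3 -m jog '[[[0,-2,0],0],[[-1,-5,0],0],[[-3,-6,0],0],[[-4.2,-6,0],0],[[-4.2,-6,0],0],[[-4.2,-6,0],0],[[-4.2,-6,0],0],[[-4.2,-6,0],0],[[-4.2,-3,0],0],[[-4.2,0,0],0],[[-4.2,1.5,0],0],[[-4.2,2.2,0],0],[[-4.2,2.2,0],0],[[-4.2,2.2,0],0]]' 8.54 40
python3 -m jog '[[[0,0,0],0],[[0,0,0],0],[[0,0,0],0],[[0,0,0],0],[[0,0,0],0],[[0,0,0],0],[[0,0,0],0],[[0,0,0],0]]' 2.0 40
python3 -m jog '[[[0,-0.3,0],0],[[0,-0.6,0],0],[[0,-0.9,0],0],[[0,-1.2,0],0],[[0,-1.2,0],0]]'

```

```text
t: 18.77
tcp_pos: [0.5635, -0.0307, 0.1125]
tool_rot: [0.587, -0.394, 0.394, -0.587]
force: [0.2, -0.7, 0.6]
finger_gap: 1.005
t: 19.43
tcp_pos: [0.5634, -0.0304, 0.1137]
tool_rot: [0.588, -0.393, 0.394, -0.587]
force: [-2.2, -0.2, 6.3]
finger_gap: 0.386
t: 19.85
tcp_pos: [0.5636, -0.0303, 0.1253]
tool_rot: [-0.587, 0.393, -0.394, 0.588]
force: [-0.2, 0.2, -1.4]
finger_gap: 0.388
```

```bash
python3 -m jog '[[[-0.2,0,-0.15],0],[[-0.2,0.3,-0.15],0],[[-0.2,0.6,-0.15],0],[[-0.2,0.8,-0.15],0],[[-0.2,1,-0.15],0],[[-0.2,1.2,-0.15],0],[[-0.2,1.4,-0.15],0],[[-0.2,1.4,-0.15],0]]'

```

```text
t: 20.52
tcp_pos: [0.5614, -0.03, 0.1121]
tool_rot: [0.588, -0.393, 0.394, -0.587]
force: [-3.3, -3.1, 7.9]
finger_gap: 0.392
```

```bash
python3 -m jog '[[[0,0.1,-0.1],0],[[0,0.2,-0.1],0],[[0,0.2,-0.1],0]]'
python3 -m jog '[[[0,-0.2,-0.05],0],[[0,-0.2,-0.05],0],[[0,-0.2,-0.05],0],[[0,-0.2,-0.05],0],[[0,-0.2,-0.05],0],[[0,-2,-0.05],0],[[0,-5,-0.05],0],[[0,-7,-0.05],0],[[0,-7,-0.05],0],[[0,-7,-0.05],0]]' 8.54

```

```text
t: 20.77
tcp_pos: [0.5613, -0.0301, 0.112]
tool_rot: [-0.587, 0.392, -0.395, 0.588]
force: [-4.5, -2.1, 18.9]
finger_gap: 0.39
t: 21.6
tcp_pos: [0.5603, -0.0297, 0.1796]
tool_rot: [-0.587, 0.393, -0.394, 0.588]
force: [-0.3, 0.6, 0.2]
finger_gap: 1.002
```

```bash
python3 -m jog '[[[-2,0,0.1],0],[[-4.4,1,0.1],0],[[-4.4,2,0.1],0],[[-4.4,2.3,0.1],0],[[-4.4,2.3,0.1],0],[[-4.4,2.6,0.1],0],[[-4.4,3,0.1],0],[[-4.4,3.4,0.1],0],[[-4.4,3.7,0.1],0],[[-4.4,3.9,0.1],0],[[-4.4,4.1,0.1],0],[[-4.4,4.3,0.1],0],[[-4.4,4.4,0.1],0],[[-4.4,4.4,0.1],0]]' 0 20
python3 -m jog '[[[0,-1.5,0],0],[[3,-1.5,0],0],[[6,-1.5,0],0],[[9,-1.5,0],0],[[9,-1.2,0],0],[[9,-0.8,0],0],[[9,-0.5,0],0],[[9,-0.3,0],0],[[9,-0.1,0],0],[[9,0,0],0],[[9,0,0],0]]'

```

```text
t: 22.77
tcp_pos: [0.5442, 0.0115, 0.137]
tool_rot: [-0.587, 0.393, -0.394, 0.588]
force: [-3.7, 0.5, 13.8]
finger_gap: 0.001
t: 23.68
tcp_pos: [0.5777, -0.0708, 0.1371]
tool_rot: [0.588, -0.393, 0.393, -0.588]
force: [-3.0, -0.7, 14.9]
finger_gap: 0.004
```

Both ends now read 137.0 and 137.1 mm, so the filter is fully seated and level. Next is the cover.

```bash
python3 -m jog '[[[0,-2,0],0],[[0,-4.5,0],0],[[-3,-4.5,0.5],0],[[-7,-4.5,1],0],[[-11,-4.5,1.7],0],[[-15,-4.5,2.4],0],[[-19,-4.5,3],0],[[-22.5,-4.5,3.7],0],[[-23.5,-4.5,3.8],0.006],[[-23.5,-2,3.8],0.006],[[-23.5,1,3.8],0.006],[[-23.5,4,3.8],0.006],[[-23.5,7,3.8],0.006],[[-23.5,9.5,3.8],0.006],[[-23.5,10.7,3.8],0.006],[[-23.5,11.3,3.8],0.006],[[-23.5,11.3,3.8],0.006],[[-23.5,11.3,3.8],0.006]]' 8.54 30
python3 -m jog '[[[0,0,0],0],[[0,0,0],0],[[0,0,0],0],[[0,0,0],0],[[0,0,0],0],[[0,0,0],0],[[0,0,0],0],[[0,0,0],0],[[0,0,0],0]]' 4.0 30

```

```text
t: 25.18
tcp_pos: [0.5245, 0.1602, 0.0225]
tool_rot: [-0.586, 0.395, -0.396, 0.587]
force: [0.5, -0.2, 0.3]
finger_gap: 1.0
t: 25.93
tcp_pos: [0.5248, 0.1601, 0.0243]
tool_rot: [-0.586, 0.394, -0.396, 0.587]
force: [-2.2, -0.9, 9.5]
finger_gap: 0.574
```

```bash
python3 -m jog '[[[0,-1,0],0],[[0,-3,0],0],[[0,-6,0],0],[[0,-9,0],0],[[0,-12,0],0],[[0,-15,0],0],[[1,-16.7,-0.2],0],[[4,-16.7,-0.8],0],[[7.5,-16.7,-1.4],0],[[11,-16.7,-2.1],0],[[14.5,-16.7,-2.8],0],[[17.5,-16.7,-3.4],0],[[19,-16.7,-3.65],0],[[19.2,-16.7,-3.65],0],[[19.2,-16.7,-3.65],0],[[19.2,-16.7,-3.65],0],[[19.2,-16.7,-3.65],0]]'
python3 - <<'E'
from h import *
import pickle
m=manip.sense();print(m['tcp_pos'],m['force'],m['t'],m['finger_gap'])
s=snap('wrist','w7.png');pickle.dump(s,open('w7.pkl','wb'));print(proj(s,(.5626,-.0312,.22)))
cv2.imwrite('pics/w7c.png',cv2.resize(cv2.imread('pics/w7.png')[40:330,130:390],None,fx=2,fy=2,interpolation=2))
E
```

```text
t: 27.35
tcp_pos: [0.5612, -0.0299, 0.1888]
tool_rot: [-0.587, 0.395, -0.394, 0.587]
force: [-0.3, -0.3, -1.9]
finger_gap: 0.562
[ 0.56120935 -0.02994788  0.18880519] [-0.27952159 -0.28836823 -1.93661687] 27.35 0.5624016456221212
[256.17061702 290.27503788]
```

View pics/w7c.png

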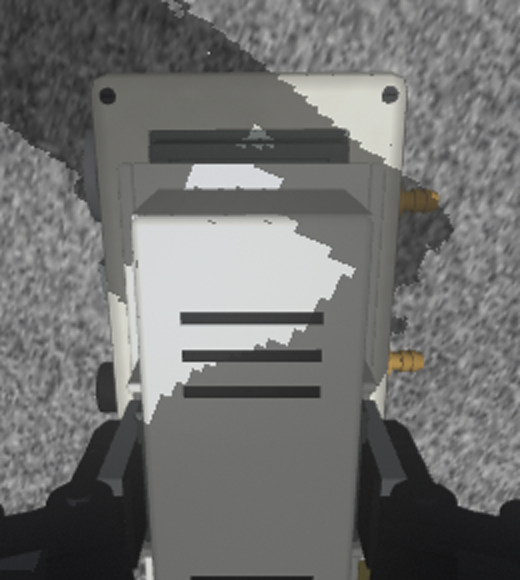

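The picture shows the cover held square over the bay, with both tabs gripped. Slot 3 is at crop y = 392, slot 4 at y = 577, and the near screws are at (108,96) and (390,95).

```bash
python3 - <<'E'
from h import *
import pickle
s=pickle.load(open('w7.pkl','rb')); m=manip.sense();T=R.from_quat(m['tool_rot']).as_matrix(); t=m['tcp_pos'];print(t)
def do(l,pts,z):
  P=np.array([onz(s,130+u/2,40+v/2,z) for u,v in pts]); print(l,((P-t)@T*1000).round(1).tolist(),((P.mean(0)-t)@T*1000).round(1))
do('slots34',[(183,392),(320,392),(190,577),(313,577)],.2205)
do('slots1',[(180,318),(324,318)],.2205)
do('topcorner',[(133,215),(371,215)],.2205)
do('screws',[(108,96),(390,95)],.078)
print('bay',((np.array([.5621,-.0312,.103])-t)@T*1000).round(1))
E
```

```text
[ 0.56137588 -0.02994713  0.18881099]
slots34 [[-25.0, -31.7, -13.6], [-25.0, -31.7, 14.5], [21.9, -31.7, -13.6], [21.9, -31.7, 14.6]] [ -1.6 -31.7   0.5]
slots1 [[-41.1, -31.6, -13.6], [-41.1, -31.7, 14.7]] [-41.1 -31.7   0.6]
topcorner [[-61.5, -31.6, -21.6], [-61.4, -31.7, 22.7]] [-61.5 -31.6   0.5]
screws [[-84.3, 110.9, -56.4], [-84.7, 110.9, 55.9]] [-84.5 110.9  -0.3]
bay [ 1.5 85.8  0.2]
```

```bash
python3 -m jog '[[[0.3,1,-0.05],0],[[0.3,2.5,-0.05],0],[[0.3,4,-0.05],0],[[0.3,5.2,-0.05],0],[[0.3,5.8,-0.05],0],[[0.3,6,-0.05],0],[[0.3,6.2,-0.05],0],[[0.3,6.4,-0.05],0],[[0.3,6.6,-0.05],0],[[0.3,6.6,-0.05],0]]'

```

```text
t: 28.23
tcp_pos: [0.5628, -0.0346, 0.123]
tool_rot: [-0.586, 0.395, -0.396, 0.586]
force: [-0.4, 1.4, -1.6]
finger_gap: 0.567
```

```bash
python3 -m jog '[[[-0.1,0.15,0],0],[[-0.1,0.3,0],0],[[-0.1,0.45,0],0],[[-0.1,0.6,0],0],[[-0.1,0.7,0],0],[[-0.1,0.7,0],0]]'

```

```text
t: 28.73
tcp_pos: [0.5621, -0.0337, 0.1155]
tool_rot: [0.586, -0.396, 0.395, -0.586]
force: [-0.4, -0.0, -1.9]
finger_gap: 0.564
```

Still free, so I'll do the last 2–3 mm slowly.

```bash
python3 -m jog '[[[0,0.06,0],0],[[0,0.12,0],0],[[0,0.18,0],0],[[0,0.24,0],0],[[0,0.3,0],0],[[0,0.3,0],0]]'

```

```text
t: 29.23
tcp_pos: [0.5623, -0.0337, 0.1139]
tool_rot: [-0.586, 0.395, -0.396, 0.586]
force: [-1.4, -0.0, 6.6]
finger_gap: 0.562
```

```bash
python3 -m jog '[[[0,0.05,0],0],[[0,0.1,0],0],[[0,0.15,0],0],[[0,0.15,0],0]]'

```

```text
t: 29.57
tcp_pos: [0.5624, -0.0337, 0.1138]
tool_rot: [-0.586, 0.395, -0.396, 0.586]
force: [-3.6, -0.2, 13.9]
finger_gap: 0.568
```

```bash
python3 -m jog '[[[0,0,0],0],[[0,0,0],0],[[0,0,0],0],[[0,0,0],0],[[0,0,0],0],[[0,0,0],0],[[0,-2,0],0],[[0,-5,0],0],[[0,-8,0],0],[[0,-8,0],0],[[0,-8,0],0]]' 8.54
python3 -m jog '[[[-2,0,0],0],[[-4.4,1,0],0],[[-4.4,2,0],0],[[-4.4,2.5,0],0],[[-4.4,2.5,0],0],[[-4.4,2.5,0],0],[[-4.4,2.8,0],0],[[-4.4,3.4,0],0],[[-4.4,3.8,0],0],[[-4.4,4.1,0],0],[[-4.4,4.4,0],0],[[-4.4,4.6,0],0],[[-4.4,4.7,0],0],[[-4.4,4.7,0],0]]' 0 20
python3 -m jog '[[[0,-1.5,0],0],[[3,-1.5,0],0],[[6,-1.5,0],0],[[9,-1.5,0],0],[[9,-1.2,0],0],[[9,-0.8,0],0],[[9,-0.5,0],0],[[9,-0.3,0],0],[[9,-0.1,0],0],[[9,0,0],0],[[9,0,0],0]]'

```

```text
t: 30.48
tcp_pos: [0.5636, -0.034, 0.1931]
tool_rot: [-0.586, 0.394, -0.397, 0.587]
force: [0.1, -0.5, -0.9]
finger_gap: 0.999
t: 31.65
tcp_pos: [0.5457, 0.007, 0.1451]
tool_rot: [0.586, -0.395, 0.395, -0.586]
force: [-0.9, -0.9, 6.0]
finger_gap: 0.001
t: 32.57
tcp_pos: [0.5786, -0.0751, 0.1451]
tool_rot: [0.587, -0.395, 0.394, -0.586]
force: [-1.8, -0.5, 5.8]
finger_gap: -0.002
```

```bash
python3 -m jog '[[[0,-2,0],0],[[0,-5,0],0],[[-2,-8,0],0],[[-5.1,-11,-0.15],0],[[-5.1,-12.6,-0.15],0],[[-5.1,-12.6,-0.15],0],[[-5.1,-12.6,-0.15],0],[[-5.1,-12.6,-0.15],0],[[-5.1,-12.6,-0.15],0],[[-5.1,-12.6,-0.15],0]]' 8.54
python3 - <<'E'
from h import *
import pickle
m=manip.sense();print(m['tcp_pos'],m['force'],m['t'])
s=snap('wrist','w8.png');pickle.dump(s,open('w8.pkl','wb'))
a=cv2.cvtColor(pickle.load(open('w1.pkl','rb'))['frame'],6).astype(np.float32);b=cv2.cvtColor(s['frame'],6).astype(np.float32)
def reg(n,x0,x1,y0,y1):
  t=a[y0:y1,x0:x1]; r=cv2.matchTemplate(b[y0-8:y1+8,x0-8:x1+8],t,cv2.TM_CCOEFF_NORMED);_,v,_,l=cv2.minMaxLoc(r)
  print(n,'ncc',round(v,3),'shift',l[0]-8,l[1]-8)
reg('pump',190,325,80,250);reg('cover top',228,288,115,245);reg('slots',236,278,138,230)
reg('tab L',220,235,155,200);reg('tab R',280,294,155,200);reg('screws NW',196,215,82,100);reg('SE',295,312,228,244)
# rows across the tabs, for edge positions
for y in(172,180): print(y,'a',a[y,216:236].astype(int),a[y,278:298].astype(int)); print(y,'b',b[y,216:236].astype(int),b[y,278:298].astype(int))
E
```

```text
t: 33.4
tcp_pos: [0.5583, -0.0298, 0.2686]
tool_rot: [0.587, -0.397, 0.395, -0.586]
force: [0.3, -0.4, -0.5]
finger_gap: 1.0
[ 0.55834939 -0.02982234  0.26861027] [ 0.34717649 -0.37627482 -0.51118023] 33.4
pump ncc 0.933 shift 1 2
cover top ncc 0.931 shift 1 2
slots ncc 0.913 shift 1 3
tab L ncc 0.936 shift 1 2
tab R ncc 0.947 shift 1 3
screws NW ncc 0.952 shift 1 0
SE ncc 0.979 shift 1 1
172 a [109 108 108 109 108 105  62  68  88 102  67  54  54  57  65  63  74 105
 112 111] [110 109 107  96  58  60  57  46  47  48  60  59  55  63  80 108 108 108
 108 108]
172 b [109 109 109 108 109 106  77  65  67  80 105  82  55  53  57  66  62  65
 103 111] [111 110 110 110 106  93  59  61  51  48  49  48  61  59  55  75 108 109
 109 109]
180 a [193 108 110 121 192 105  74  65  61  64  62  54  53  54  65  65  65 103
 111 111] [109 109 105  93  50  59  55  46  47  45  57  58  57  61  88 106 107 107
 107 107]
180 b [110 109 110 109 109 108 105  64  67  63  65  63  53  53  55  66  64  61
 101 110] [110 109 110 109 102  77  61  60  48  48  48  53  61  62  63  90 108 108
 109 108]
```

The cover's shifts match the pump's. Both tab profiles match the starting picture, so the tabs are sprung out. Handing in.

```bash
python3 -c "
from station import workorder; print(workorder.sign_off())"
```

```text
the job is handed in; nothing more can be done
None
```

The shorter cartridge is seated in the bay, and the cover is back on, fully down and level, with both tabs sprung out. I handed the job in at about 33.5 s with the gripper open and clear, about 12 cm above the cover. No verdict was reported.

- **Cover off:** I squeezed both tabs and the cover came away freely, with about 2 N at the wrist. I stood it on the bench to the left of the pump.
- **Cartridge:** The first placing failed the check. The far end stood 2.4 mm high, and the picture read about 2 mm off centre. I tried pressing and dragging it, which did nothing, so I gripped it again, shifted it about 2 mm and lowered it again. A fingertip touch then read 137.0 and 137.1 mm at the two ends, against 137 mm expected.
- **Cover on:** It went down with at most about 14 N at the wrist. A fingertip touch on the top read 145.1 mm at both ends, against 145 mm expected.
- **Last picture check:** I compared this only by numbers, because I had used all 12 viewed pictures. The cover and tab areas matched the starting picture with the same 1–3 pixel shift as the pump.
- **Disagreements:** The collar outline gave a bay centre about 2 mm off the one from the screws and cover; I trusted the screws.
- **Not checked:** I did not re-measure the other cartridge, the glassware or the bottles at the end. The arm kept clear of them, and I felt no unexpected force.

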